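# Open the terminal bay of a servo controller

## Robot

A 6-joint arm with a two-finger parallel gripper is mounted at the origin on the work surface. World frame = base frame: x ahead of the robot, y to its left, z up, the work surface at z = 0. Lengths are in m, angles in rad, forces in N, time in s.
With the tool pointing down it reaches from about 0.425 to 0.95 m from the base axis. Payload 3.5 kg.
Tool frame: the origin (TCP) lies at the very end of the fingers, on their centre line; the grasp point (between the pads) lies 19 mm behind it; y points along the fingers, x is the direction in which the jaws open and shut, and the axes are right-handed (so a half turn about y gives the same grasp; the last joint's range is limited). The gripper opens to 85 mm and grips with 20 to 120 N. Pads are 22 mm wide; open, the fingers measure 114 mm over their backs; the gripper's body (76 mm by 85 mm) begins 54 mm behind the grasp point. The pads swing forward as they close: fully open they stand 13 mm farther back than shut.
Start: joints at [-1.36, 0.286, 1.577, -0, 1.279, -0.15], TCP at [0.238, -0.632, 0.231] pointing down, gripper open.
Joint ranges: [-2.77, 2.77], [-0.9, 2.22], [0.21, 2.48], [-1.53, 4.67], [0.24, 2.81], [-2.84, 2.84]. Speed limits (rad/s): [2.79, 2.79, 3.14, 3.14, 3.14, 3.14].

## Interface

Orientations are given as a unit quaternion [w, x, y, z].
In Python, from plant import manip gives the robot as it stands.
- The arm moves only by the tool send_rows, never from a script. Its argument "moves" is a list of rows, each an object of numbers: "dx", "dy", "dz": the shift along the tool's x, y, z normalised to -1 to 1, where 1 is 25 mm; "ax", "ay", "az": the turn, a rotation vector about the tool's x, y, z normalised to -1 to 1, where 1 is 0.15 rad; "hand": the opening, from 0 (shut) to 1 (fully open). A call has 1 to 10 rows; each row shifts and turns the commanded pose from where the row before left it, along the tool's axes as they then stand; what a row does not reach is not made up. A row lasts 1/10 s, in which the tool goes at most 50 mm and 8.59 degrees, less where a joint would pass 70% of its speed; a pose out of reach is approached as far as the arm can. A call with a number of a shift or a turn outside -1 to 1 is refused whole. A call with a gripper value outside its range is refused whole. The fingers move at their own pace and stop on an object; the grip force is fixed at half the most. Time passes only in rows, so rows that do not move let the fingers close. It gives the time, the measured TCP pose, the force and the opening at its end, in the units of the state.
- manip.sense(): the state, without advancing time (a new reading comes with each control period).
- manip.capture(name): name is "side" or "top" or "wrist"; returns a dict with "frame" (420x560x3 uint8, red, green, blue), "depth" (420x560 float32, m along the optical axis (not along the pixel's ray), 0 where there is no reading), "mtx" (3x3 intrinsics, pixels), "rvec" (rotation vector, rad) and "tvec" (3), from world to camera coordinates, as OpenCV has them. Camera axes: x right, y down, z forward; pixel columns grow to the right and rows downward; lengths in m; the calibration is good to about 2 mm. A picture is of the moment at which its call begins.
- manip.sign_off(): hands the job in, once; it reports no verdict.
The state is a dict: "time_s": time; "qpos": joint angles; "qd": joint speeds; "tau": joint torques, N m; "eef_pos": TCP position; "tool_rot": TCP orientation; "force": force on the tool from outside, world axes, zero at the start; "moment": the same for the moment, N m; "grip_width": finger opening in m.
Only numpy, scipy, OpenCV 4.12 (cv2) and the standard library are available. Lean on these libraries where they do the work, as an engineer would, in place of code of your own. Each camera call takes 0.05 s, during which the arm holds its last target. There are 200 camera calls.

## Task

Open the terminal bay of the grey servo controller on the bench: with the fingertips press the snap tab down all the way until it stays in, then push the released sliding cover by its rib along the guides, off its seat, until the whole terminal opening is uncovered. Only press and push: the cover stays flat on the case and is never picked up, and everything else stays standing where it is.

Things in the scene. Friction and masses are not known exactly. Their poses are not given: they have to be found in the camera images.
- controller: Grey printed case, fixed, 200 (x) x 160 (y) x 45 mm high to its flat deck. Origin: centre of its underside, z up. The cover slides along its +x (roughly away from the robot) between two guide walls 10 mm high at |y| = 44 to 52 mm. Stops on the deck: 4 mm high at x -98 to -92 (behind the cover), 8 mm high at x 93 to 100 mm (end). From x = -18 to 93 the deck is a free flat ledge.
- bay (a point): Centre of the terminal opening under the cover, at deck height: x = -50, y = 0, z = 45 mm of the controller. The opening spans 32 mm either way in x and y (x -82 to -18 mm of the controller) and is 14 mm deep.
- cover: Loose grey plate 80 (x) x 84 (y) x 6 mm, 0.12 kg, flat on the deck over the bay, 2 mm play to each guide. Origin: centre of its underside; axes as the controller's. Push rib on top: x -19 to -11, y -30 to 30 mm, its top 17 mm above the plate. Seated: origin at the bay point. Bay wholly open: origin at least 72 mm along +x from the bay point; end stop at 103 mm. Friction under 2 N.
- catch (a joint): Travel of the snap tab in m: 0 to 0.0015 at the start (out; its hook stands 7 mm above the deck just ahead of the cover and blocks it), straight down to a stop at 0.009 (in, hook 2 mm below the deck; it clears the cover from 0.007 on). It resists with about 5 N of friction, has no return spring and stays where it is left.
- catch_top (a point): Centre of the flat top, 24 x 24 mm, of the snap tab, a grey block sticking up through the deck outside the guide on the controller's +y side, at x = -4, y = 66 mm of the controller; 20 mm above the deck (65 mm above the bench) when out, 11 mm above the deck when fully in.
- spacer: brass spacer, a plain cylinder 16 mm across and 24 mm high, 35 g, standing loose on the controller's top in the strip beside the guide opposite the tab; origin: centre of its underside. Leave it.
- servo: small black servo motor, 54 x 20 x 42 mm, standing loose on the bench; origin: centre of its underside. Leave it.
- bit_case: black screwdriver bit case, 100 x 180 x 26 mm, loose at the far side; origin: centre of its underside. Leave it.
- screwdriver: screwdriver, 190 mm long, lying loose on the left side of the bench. Leave it.
- mug: white mug, 80 mm across and 90 mm high, loose; origin: centre of its underside. Leave it.
- bottle: clear bottle, 64 mm across and 200 mm high, loose; origin: centre of its underside. Leave it.
- mouse: black computer mouse, 100 x 60 x 32 mm, loose; origin: centre of its underside. Leave it.
Things that resemble listed ones, but are neither listed nor needed, are in the scene too. There is more than one size of the cover; the one meant has the size given above.

How it is judged:
On the way, in this order (a step that is already met when the one before it is completed fails the run):
1. the snap tab is pressed in (more than 7.5 mm) while the cover still lies on its seat (value of joint catch above 0.0075 m and x of cover in the frame of controller below -0.042 m), for 0.1 s.
2. the cover has been pushed off its seat, the bay uncovered (x of cover in the frame of controller above 0.02 m), for 0.1 s.
At the end, for the whole second after the job is handed in: The cover rests flat and still between the guides on the free ledge (within 3 mm of deck height, tilted less than 0.06 rad, within 6 mm of the middle line) with its origin 20 to 58 mm ahead of the controller's origin, so that the whole bay is open; the tab is still in (more than 7.5 mm) (x of cover in the frame of controller between 0.02 and 0.058 m and y of cover in the frame of controller between -0.006 and 0.006 m and z of cover in the frame of controller between 0.042 and 0.048 m and angle between cover's own z axis and vertical below 0.06 rad and linear speed of cover below 0.01 m/s and value of joint catch above 0.0075 m); the robot touches nothing.
It fails at once if the cover is lifted more than 8 mm off the deck or tipped more than 0.2 rad (z of cover in the frame of controller above 0.053 m or angle between cover's own z axis and vertical above 0.2 rad).
It fails at once if another thing on the bench or on the controller is shifted by more than 25 mm (distance of any of spacer, servo, bit_case, screwdriver, mug, bottle, mouse from where it was at the start of the episode above 0.025 m).
It fails at once if a standing thing is knocked over (angle between any of spacer, servo, mug, bottle's own z axis and vertical above 0.5 rad).
It also fails if it takes over 42 s, if anything falls off the work surface, if the arm or the gripper's body presses on something with over 40 N, if the wrist force passes 120 N, or if a joint passes its speed limit or range.

## Working session

There is one attempt and no reset: what is moved stays moved. The work goes in short steps, Python scripts to look and compute and a tool call to move; the robot and the scene stay as the last step left them, time stands still between calls to the robot, and variables do not carry over. Pictures are saved under pics/ and viewed, about 8 in all and at most 12, crops included, and the job is handed in when it is done.

Besides the shell and the picture viewer there is one more tool, called after "Request:" as name([rows], argument=value, ...), one row to a line, values as JSON. send_rows: Moves the arm, as the interface text tells. Scaled input: -1 to 1 covers 25 mm each way for a shift and 0.15 rad each way for a turn. Its arguments: {"type":"object","properties":{"moves":{"type":"array"}},"required":["moves"]}

```bash
mkdir -p pics; ls
cat > h.py <<'E'
import numpy as np, cv2
from plant import manip
def grab(n,f):
    c=manip.capture(n); cv2.imwrite('pics/'+f+'.png',c['frame'][:,:,::-1]); np.savez('pics/'+f+'.npz',**c); return c
def load(f): return dict(np.load('pics/'+f+'.npz'))
def pt(c,u,v,d=None):
    R=cv2.Rodrigues(c['rvec'])[0]; K=c['mtx']
    if d is None: d=c['depth'][v,u]
    p=d*(np.linalg.inv(K)@[u,v,1]); return R.T@(p-np.ravel(c['tvec']))
def onz(c,u,v,z):
    a=pt(c,u,v,0.); b=pt(c,u,v,1.); t=(z-a[2])/(b[2]-a[2]); return a+t*(b-a)
E
python3 - <<'E'
from h import *
s=manip.sense(); print({k:np.round(v,4) for k,v in s.items()})
for n in('top','side'):
    c=grab(n,n+'0')
E
```

```text
pics
{'time_s': np.float64(0.0), 'qpos': array([-1.36  ,  0.2872,  1.5782,  0.    ,  1.2786, -0.15  ]), 'qd': array([-0.0008,  0.0005, -0.0005,  0.0016,  0.0002,  0.0003]), 'tau': array([ 6.00000e-04, -4.05980e+01, -2.92624e+01, -1.00000e-04,
        5.80000e-03,  0.00000e+00]), 'eef_pos': array([ 0.2382, -0.6309,  0.2299]), 'tool_rot': array([ 0.5822, -0.581 ,  0.4028, -0.4016]), 'force': array([-0.1079,  0.7266,  0.0287]), 'moment': array([ 0.0285,  0.0124, -0.0307]), 'grip_width': np.float64(0.0852)}
```

View pics/top0.png

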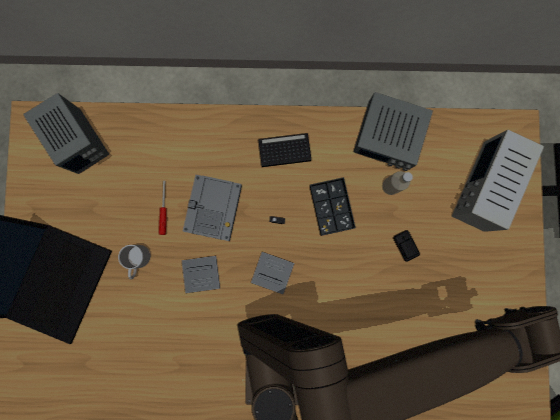

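View pics/side0.png

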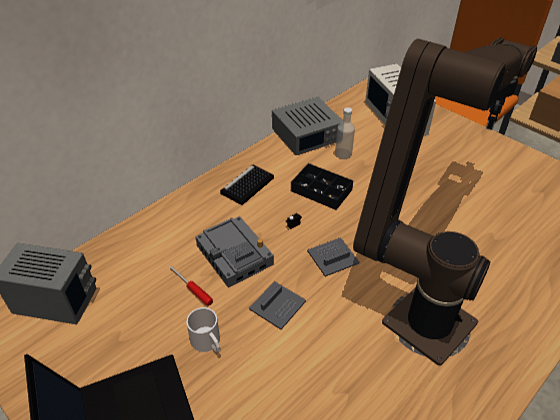

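The top view shows the controller at about (213,208), with the tab on its left at (192,205) and the brass spacer at (227,224). Three plates could be taken for the cover: loose ones on the bench at (201,274) and (272,271), and the one on the controller near (210,222). I choose the one on the controller and check it in a crop.

Run:
```python
from h import *
c=load('top0'); 
im=cv2.resize(c['frame'][165:250,170:256,::-1],None,fx=7,fy=7,interpolation=cv2.INTER_CUBIC); cv2.imwrite('pics/topc.png',im)
# depth -> world z map near the controller
V,U=np.mgrid[165:250,170:256]
P=np.array([pt(c,u,v) for u,v in zip(U.ravel(),V.ravel())])
z=P[:,2]; print(np.histogram(z,bins=np.arange(-.01,.1,.005)))
m=(z>.038)&(z<.048)&(P[:,0]>0)
r=cv2.minAreaRect((P[z>.035][:,:2]*1000).astype(np.float32)); print(r, cv2.boxPoints(r))
for lo,hi in((.055,.064),(.064,.08)):
    s=(z>lo)&(z<hi); print(lo,[(u,v,*np.round(p,3)) for u,v,p in zip(U.ravel()[s],V.ravel()[s],P[s])][:60])
```

```text
(array([ 290, 1960, 1956,  242,   18,   11,   13,    9,   13,  112,  741,
        994,  598,  198,   48,   54,   21,    1,    0,    0,    0]), array([-0.01 , -0.005,  0.   ,  0.005,  0.01 ,  0.015,  0.02 ,  0.025,
        0.03 ,  0.035,  0.04 ,  0.045,  0.05 ,  0.055,  0.06 ,  0.065,
        0.07 ,  0.075,  0.08 ,  0.085,  0.09 ,  0.095]))
((552.8671875, 142.24151611328125), (324.9744567871094, 200.57705688476562), 78.84820556640625) [[423.0458     2.21904 ]
 [619.8356   -36.574356]
 [682.6886   282.26398 ]
 [485.8988   321.05737 ]]
0.055 [(np.int64(202), np.int64(177), np.float64(0.67), np.float64(0.254), np.float64(0.055)), (np.int64(203), np.int64(177), np.float64(0.668), np.float64(0.25), np.float64(0.062)), (np.int64(204), np.int64(177), np.float64(0.669), np.float64(0.247), np.float64(0.058)), (np.int64(209), np.int64(177), np.float64(0.67), np.float64(0.23), np.float64(0.056)), (np.int64(210), np.int64(177), np.float64(0.67), np.float64(0.227), np.float64(0.056)), (np.int64(203), np.int64(178), np.float64(0.666), np.float64(0.25), np.float64(0.058)), (np.int64(210), np.int64(1
[... 9398 characters left out ...]
202), np.int64(225), np.float64(0.505), np.float64(0.247), np.float64(0.071)), (np.int64(203), np.int64(225), np.float64(0.505), np.float64(0.244), np.float64(0.071)), (np.int64(204), np.int64(225), np.float64(0.505), np.float64(0.241), np.float64(0.069)), (np.int64(205), np.int64(225), np.float64(0.505), np.float64(0.237), np.float64(0.069)), (np.int64(206), np.int64(225), np.float64(0.506), np.float64(0.234), np.float64(0.066)), (np.int64(207), np.int64(225), np.float64(0.505), np.float64(0.23), np.float64(0.072)), (np.int64(208), np.int64(225), np.float64(0.505), np.float64(0.227), np.float64(0.072)), (np.int64(209), np.int64(225), np.float64(0.505), np.float64(0.224), np.float64(0.072))]
```

View pics/topc.png

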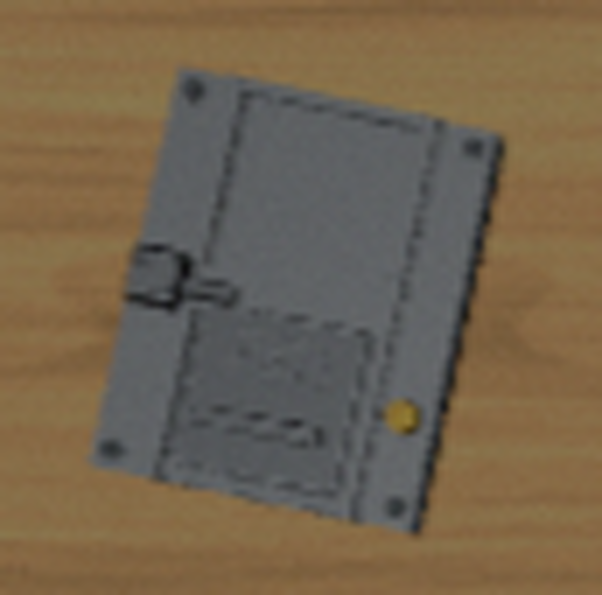

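The crop shows the seated cover in the lower half of the case, with its rib at crop (260,428). The tab with its hook is at crop (157,275) and the spacer at (402,415). Next I fit the controller pose.

```bash
cat >> h.py <<'E'
def fit(pts_m,pts_w):
    a=np.array(pts_m)[:,:2];b=np.array(pts_w)[:,:2];A=a-a.mean(0);B=b-b.mean(0)
    th=np.arctan2((A[:,0]*B[:,1]-A[:,1]*B[:,0]).sum(),(A*B).sum())
    R=np.array([[np.cos(th),-np.sin(th)],[np.sin(th),np.cos(th)]]); t=b.mean(0)-R@a.mean(0)
    print('yaw',th,'t',t,'res mm',((a@R.T+t-b)*1000).round(1).tolist()); return th,R,t
E
python3 - <<'E'
from h import *
from scipy.spatial.transform import Rotation as Ro
c=load('top0'); f=lambda x,y,z:onz(c,170+(x-3)/7,165+(y-3)/7,z)
m=[[.1,.08],[.1,-.08],[-.1,-.08],[-.1,.08],[-.004,.066],[-.065,0]]
w=[f(180,70,.045),f(502,135,.045),f(419,532,.045),f(95,464,.045),f(162,273,.065),f(258,428,.068)]
th,R,t=fit(m,w)
for n,p in(('tabtop',[-.004,.066]),('rib rear',[-.069,0]),('spacer',None)):
    if p: print(n,R@p+t)
print('spacer in ctl',R.T@(f(402,415,.069)[:2]-t))
s=manip.sense();q=s['tool_rot'];M=Ro.from_quat(np.r_[q[1:],q[0]]).as_matrix();print(M.round(3),s['time_s'])
E
```

```text
yaw -0.18946576027125472 t [0.56749124 0.21805067] res mm [[1.5, -1.4], [1.2, -0.4], [-0.6, 1.0], [-1.4, 0.7], [-1.2, 2.5], [0.6, -2.4]]
tabtop [0.57599288 0.28362293]
rib rear [0.499726   0.23104573]
spacer in ctl [-0.04616423 -0.06384389]
[[ 0.353 -0.     0.936]
 [-0.936  0.002  0.353]
 [-0.002 -1.     0.   ]] 0.1
```

Request:
send_rows([
  {"ay": -0.97, "hand": 0},
  {"ay": -0.97, "hand": 0},
  {"ay": -0.97, "hand": 0},
  {"ay": -0.97, "hand": 0},
  {"ay": -0.97, "hand": 0},
  {"ay": -0.97, "hand": 0},
  {"ay": -0.97, "hand": 0},
  {"hand": 0},
])

```text
schema error: expected keys dx, dy, dz, ax, ay, az, hand
```

Request:
send_rows([
  {"dx": 0.6, "dz": 1, "hand": 0},
  {"dx": 0.6, "dz": 1, "hand": 0},
  {"dx": 0.6, "dz": 1, "hand": 0},
  {"dx": 0.6, "dz": 1, "hand": 0},
  {"dx": 0.6, "dz": 1, "hand": 0},
  {"dx": 0.6, "dz": 1, "hand": 0},
  {"dx": 0.6, "dz": 1, "hand": 0},
  {"dx": 0.6, "dz": 1, "hand": 0},
  {"dx": 0.6, "dz": 1, "hand": 0},
  {"dx": 0.6, "dz": 1, "hand": 0},
])

```text
schema error: expected keys dx, dy, dz, ax, ay, az, hand
```

Request:
send_rows([
  {"dx": 0, "dy": 0, "dz": 0, "ax": 0, "ay": -0.97, "az": 0, "hand": 0},
  {"dx": 0, "dy": 0, "dz": 0, "ax": 0, "ay": -0.97, "az": 0, "hand": 0},
  {"dx": 0, "dy": 0, "dz": 0, "ax": 0, "ay": -0.97, "az": 0, "hand": 0},
  {"dx": 0, "dy": 0, "dz": 0, "ax": 0, "ay": -0.97, "az": 0, "hand": 0},
  {"dx": 0, "dy": 0, "dz": 0, "ax": 0, "ay": -0.97, "az": 0, "hand": 0},
  {"dx": 0, "dy": 0, "dz": 0, "ax": 0, "ay": -0.97, "az": 0, "hand": 0},
  {"dx": 0, "dy": 0, "dz": 0, "ax": 0, "ay": -0.97, "az": 0, "hand": 0},
  {"dx": 0, "dy": 0, "dz": 0, "ax": 0, "ay": 0, "az": 0, "hand": 0},
])

```text
time_s: 0.9
eef_pos: [0.2383, -0.6312, 0.2305]
tool_rot: [0.704, -0.703, 0.068, -0.068]
force: [-0.2, -0.4, 0.3]
grip_width: -0.0001
```

Request:
send_rows([
  {"dx": 0.6, "dy": 0, "dz": 1, "ax": 0, "ay": 0, "az": 0, "hand": 0},
  {"dx": 0.6, "dy": 0, "dz": 1, "ax": 0, "ay": 0, "az": 0, "hand": 0},
  {"dx": 0.6, "dy": 0, "dz": 1, "ax": 0, "ay": 0, "az": 0, "hand": 0},
  {"dx": 0.6, "dy": 0, "dz": 1, "ax": 0, "ay": 0, "az": 0, "hand": 0},
  {"dx": 0.6, "dy": 0, "dz": 1, "ax": 0, "ay": 0, "az": 0, "hand": 0},
  {"dx": 0.6, "dy": 0, "dz": 1, "ax": 0, "ay": 0, "az": 0, "hand": 0},
  {"dx": 0.6, "dy": 0, "dz": 1, "ax": 0, "ay": 0, "az": 0, "hand": 0},
  {"dx": 0.6, "dy": 0, "dz": 1, "ax": 0, "ay": 0, "az": 0, "hand": 0},
  {"dx": 0.6, "dy": 0, "dz": 1, "ax": 0, "ay": 0, "az": 0, "hand": 0},
  {"dx": 0.6, "dy": 0, "dz": 1, "ax": 0, "ay": 0, "az": 0, "hand": 0},
])

```text
time_s: 1.9
eef_pos: [0.4337, -0.4135, 0.231]
tool_rot: [0.704, -0.704, 0.069, -0.069]
force: [-0.4, 0.7, 1.1]
grip_width: 0.0001
```

Request:
send_rows([
  {"dx": 0, "dy": 0, "dz": 1, "ax": 0, "ay": 0, "az": 0, "hand": 0},
  {"dx": 0, "dy": 0, "dz": 1, "ax": 0, "ay": 0, "az": 0, "hand": 0},
  {"dx": 0, "dy": 0, "dz": 1, "ax": 0, "ay": 0, "az": 0, "hand": 0},
  {"dx": 0, "dy": 0, "dz": 1, "ax": 0, "ay": 0, "az": 0, "hand": 0},
  {"dx": 0, "dy": 0, "dz": 1, "ax": 0, "ay": 0, "az": 0, "hand": 0},
  {"dx": 0, "dy": 0, "dz": 1, "ax": 0, "ay": 0, "az": 0, "hand": 0},
  {"dx": 0, "dy": 0, "dz": 1, "ax": 0, "ay": 0, "az": 0, "hand": 0},
  {"dx": 0, "dy": 0, "dz": 1, "ax": 0, "ay": 0, "az": 0, "hand": 0},
  {"dx": 0, "dy": 0, "dz": 1, "ax": 0, "ay": 0, "az": 0, "hand": 0},
  {"dx": 0, "dy": 0, "dz": 1, "ax": 0, "ay": 0, "az": 0, "hand": 0},
])

```text
time_s: 2.9
eef_pos: [0.4806, -0.1681, 0.2311]
tool_rot: [0.704, -0.704, 0.069, -0.069]
force: [0.5, 0.4, 0.2]
grip_width: -0.0002
```

Request:
send_rows([
  {"dx": 0, "dy": 0, "dz": 1, "ax": 0, "ay": 0, "az": 0, "hand": 0},
  {"dx": 0, "dy": 0, "dz": 1, "ax": 0, "ay": 0, "az": 0, "hand": 0},
  {"dx": 0, "dy": 0, "dz": 1, "ax": 0, "ay": 0, "az": 0, "hand": 0},
  {"dx": 0, "dy": 0, "dz": 1, "ax": 0, "ay": 0, "az": 0, "hand": 0},
  {"dx": 0, "dy": 0, "dz": 1, "ax": 0, "ay": 0, "az": 0, "hand": 0},
  {"dx": 0, "dy": 0, "dz": 1, "ax": 0, "ay": 0, "az": 0, "hand": 0},
  {"dx": 0, "dy": 0, "dz": 1, "ax": 0, "ay": 0, "az": 0, "hand": 0},
  {"dx": 0, "dy": 0, "dz": 1, "ax": 0, "ay": 0, "az": 0, "hand": 0},
  {"dx": 0, "dy": 0, "dz": 1, "ax": 0, "ay": 0, "az": 0, "hand": 0},
  {"dx": 0, "dy": 0, "dz": 1, "ax": 0, "ay": 0, "az": 0, "hand": 0},
])

```text
time_s: 3.9
eef_pos: [0.5282, 0.0773, 0.2311]
tool_rot: [-0.704, 0.704, -0.069, 0.069]
force: [0.4, -0.5, 0.3]
grip_width: 0.0001
```

Request:
send_rows([
  {"dx": 0, "dy": 0, "dz": 1, "ax": 0, "ay": 0, "az": 0, "hand": 0},
  {"dx": 0, "dy": 0, "dz": 1, "ax": 0, "ay": 0, "az": 0, "hand": 0},
  {"dx": 0, "dy": 0, "dz": 1, "ax": 0, "ay": 0, "az": 0, "hand": 0},
  {"dx": 0, "dy": 0, "dz": 0, "ax": 0, "ay": 0, "az": 0, "hand": 0},
  {"dx": 0, "dy": 0, "dz": 0, "ax": 0, "ay": 0, "az": 0, "hand": 0},
  {"dx": 0, "dy": 0, "dz": 0, "ax": 0, "ay": 0, "az": 0, "hand": 0},
])

```text
time_s: 4.5
eef_pos: [0.5424, 0.1491, 0.2311]
tool_rot: [-0.704, 0.704, -0.068, 0.068]
force: [0.0, -0.1, 0.6]
grip_width: -0.0003
```

Run:
```python
from h import *
grab('wrist','w1'); s=manip.sense(); print(s['time_s'],s['eef_pos'],s['tool_rot'],s['qpos'],s['force'])
```

```text
4.55 [0.54244086 0.14901132 0.23117458] [-0.70369613  0.70391268 -0.06837098  0.06814764] [ 8.78592640e-02  3.97829485e-02  1.85629148e+00 -2.56521093e-04
  1.24588492e+00  2.81308809e-01] [ 0.2893835 -0.6331642 -0.4444119]
```

View pics/w1.png

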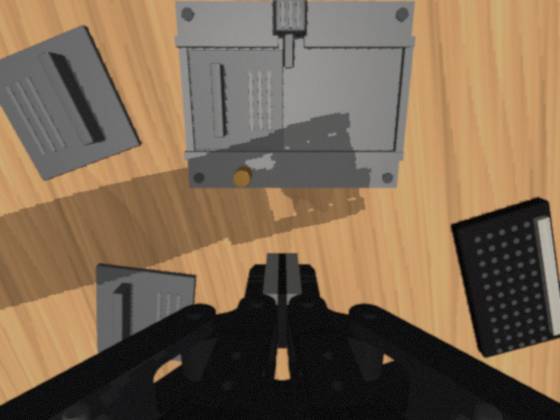

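The wrist view is aligned with the case: tab top at (290,16), rib at (218,100), spacer at (242,177), and the cover seated with its front edge at x≈284. I take an enlarged crop to refine.

Run:
```python
from h import *
c=load('w1'); im=cv2.resize(c['frame'][0:195,170:425,::-1],None,fx=3,fy=3,interpolation=cv2.INTER_CUBIC)
cv2.imwrite('pics/w1c.png',cv2.convertScaleAbs(im,alpha=1.6))
```

```text
(no output)
```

View pics/w1c.png

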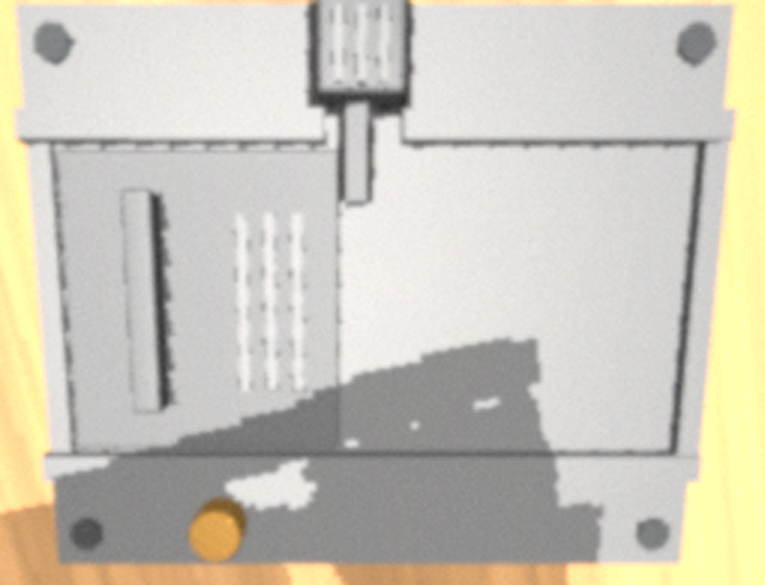

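The crop shows the deck corners at (17,5), (733,5), (680,563) and (58,563), the rib top at (122..151,190) to (135..162,411), and the tab's lower top edge at (318,92)-(402,92). I fit to these.

Run:
```python
from h import *
c=load('w1'); f=lambda x,y,z:onz(c,170+(x-1)/3,(y-1)/3,z)
m=[[.1,.08],[.1,-.08],[-.1,-.08],[-.1,.08]]
w=[f(733,5,.045),f(680,563,.045),f(58,563,.045),f(17,5,.045)]
th,R,t=fit(m,w)
L=lambda x,y,z:((R.T@(f(x,y,z)[:2]-t))*1000).round(1)
for z in(.062,.068): print('rib',z,[L(x,y,z) for x,y in((122,190),(151,190),(135,411),(162,411))])
print('tab',[L(x,y,.065) for x,y in((318,92),(402,92))],'cover',[L(x,y,.051) for x,y in((336,150),(340,452),(52,150),(75,452))],'sp',L(217,545,.045))
print('tabtop',R@[-.004,.066]+t,'rib rear',R@[-.069,0]+t)
import numpy as np
print('depth z rib',np.median([pt(c,u,v)[2] for u in range(214,220) for v in range(75,125)]),'tab',np.median([pt(c,u,v)[2] for u in range(280,300) for v in range(5,25)]),'deck',np.median([pt(c,u,v)[2] for u in range(320,390) for v in range(60,100)]))
s=manip.sense();d=R.T@(np.array([R@[-.004,.066]+t][0])-s['eef_pos'][:2]);print('move in ctl axes to tab mm',d*1000)
```

```text
yaw -0.19474520106539076 t [0.56588393 0.21845732] res mm [[0.6, 0.2], [-0.0, -0.5], [0.0, -0.3], [-0.6, 0.6]]
rib 0.062 [array([-69.7,  30.2]), array([-61.7,  30.3]), array([-69.4, -29.8]), array([-61.6, -29.8])]
rib 0.068 [array([-68.6,  29.7]), array([-60.7,  29.7]), array([-68.3, -29.2]), array([-60.6, -29.2])]
tab [array([-15.5,  54.3]), array([ 6.8, 54.3])] cover [array([-10.7,  41.8]), array([ -9.5, -43.2]), array([-91. ,  41.8]), array([-90.6, -43.3])] sp [-48.8 -73.7]
tabtop [0.57473164 0.28398379] rib rear [0.49818824 0.23180996]
depth z rib 0.06799207385938344 tab 0.06449059041800273 deck 0.044945330180978654
move in ctl axes to tab mm [  5.56097719 138.66988736]
```

Request:
send_rows([
  {"dx": 0.22, "dy": 0, "dz": 0.9, "ax": 0, "ay": 0, "az": 0, "hand": 0},
  {"dx": 0, "dy": 0, "dz": 0.9, "ax": 0, "ay": 0, "az": 0, "hand": 0},
  {"dx": 0, "dy": 0, "dz": 0.9, "ax": 0, "ay": 0, "az": 0, "hand": 0},
  {"dx": 0, "dy": 0, "dz": 0.9, "ax": 0, "ay": 0, "az": 0, "hand": 0},
  {"dx": 0, "dy": 0, "dz": 1, "ax": 0, "ay": 0, "az": 0, "hand": 0},
  {"dx": 0, "dy": 0, "dz": 1, "ax": 0, "ay": 0, "az": 0, "hand": 0},
  {"dx": 0, "dy": 1, "dz": 0, "ax": 0, "ay": 0, "az": 0, "hand": 0},
  {"dx": 0, "dy": 1, "dz": 0, "ax": 0, "ay": 0, "az": 0, "hand": 0},
  {"dx": 0, "dy": 1, "dz": 0, "ax": 0, "ay": 0, "az": 0, "hand": 0},
  {"dx": 0, "dy": 1, "dz": 0, "ax": 0, "ay": 0, "az": 0, "hand": 0},
])

```text
time_s: 5.55
eef_pos: [0.5749, 0.2852, 0.1305]
tool_rot: [-0.704, 0.704, -0.068, 0.068]
force: [0.1, 0.2, 0.2]
grip_width: -0.0002
```

Request:
send_rows([
  {"dx": 0, "dy": 1, "dz": 0, "ax": 0, "ay": 0, "az": 0, "hand": 0},
  {"dx": 0, "dy": 0.6, "dz": 0, "ax": 0, "ay": 0, "az": 0, "hand": 0},
  {"dx": 0, "dy": 0, "dz": 0, "ax": 0, "ay": 0, "az": 0, "hand": 0},
  {"dx": 0, "dy": 0, "dz": 0, "ax": 0, "ay": 0, "az": 0, "hand": 0},
])

```text
time_s: 5.95
eef_pos: [0.5752, 0.2859, 0.092]
tool_rot: [0.704, -0.704, 0.068, -0.068]
force: [0.7, 0.2, -0.0]
grip_width: -0.0003
```

```bash
cat >> h.py <<'E'
TH=-.19475;RC=np.array([[np.cos(TH),-np.sin(TH)],[np.sin(TH),np.cos(TH)]]);TC=np.array([.56588,.21846])
def ctl():
    s=manip.sense(); print('t',s['time_s'],'tcp in ctl mm',((RC.T@(s['eef_pos'][:2]-TC))*1000).round(1),'z',s['eef_pos'][2]*1000,'F',s['force'].round(1))
E
python3 -c "
from h import *
ctl()"
```

```text
t 5.95 tcp in ctl mm [-3.9 68. ] z 92.00804429592527 F [ 0.7  0.2 -0. ]
```

Request:
send_rows([
  {"dx": 0, "dy": 0.5, "dz": -0.04, "ax": 0, "ay": 0, "az": 0, "hand": 0},
  {"dx": 0, "dy": 0.3, "dz": 0, "ax": 0, "ay": 0, "az": 0, "hand": 0},
  {"dx": 0, "dy": 0.12, "dz": 0, "ax": 0, "ay": 0, "az": 0, "hand": 0},
  {"dx": 0, "dy": 0.12, "dz": 0, "ax": 0, "ay": 0, "az": 0, "hand": 0},
  {"dx": 0, "dy": 0.12, "dz": 0, "ax": 0, "ay": 0, "az": 0, "hand": 0},
  {"dx": 0, "dy": 0.12, "dz": 0, "ax": 0, "ay": 0, "az": 0, "hand": 0},
  {"dx": 0, "dy": 0, "dz": 0, "ax": 0, "ay": 0, "az": 0, "hand": 0},
  {"dx": 0, "dy": 0, "dz": 0, "ax": 0, "ay": 0, "az": 0, "hand": 0},
  {"dx": 0, "dy": 0, "dz": 0, "ax": 0, "ay": 0, "az": 0, "hand": 0},
])

```text
time_s: 6.85
eef_pos: [0.5745, 0.2853, 0.0597]
tool_rot: [-0.704, 0.704, -0.068, 0.068]
force: [-2.0, -0.8, 3.8]
grip_width: 0.0
```

```bash
python3 -c "
from h import *
ctl()"
```

```text
t 6.85 tcp in ctl mm [-4.5 67.2] z 59.66477581252596 F [-2.  -0.8  3.8]
```

Request:
send_rows([
  {"dx": 0, "dy": 0.08, "dz": 0, "ax": 0, "ay": 0, "az": 0, "hand": 0},
  {"dx": 0, "dy": 0.06, "dz": 0, "ax": 0, "ay": 0, "az": 0, "hand": 0},
  {"dx": 0, "dy": 0, "dz": 0, "ax": 0, "ay": 0, "az": 0, "hand": 0},
  {"dx": 0, "dy": 0, "dz": 0, "ax": 0, "ay": 0, "az": 0, "hand": 0},
])

```text
time_s: 7.25
eef_pos: [0.5745, 0.2854, 0.0561]
tool_rot: [0.704, -0.704, 0.068, -0.068]
force: [-2.2, -0.7, 5.6]
grip_width: -0.0
```

Request:
send_rows([
  {"dx": 0, "dy": 0.04, "dz": 0, "ax": 0, "ay": 0, "az": 0, "hand": 0},
  {"dx": 0, "dy": 0.04, "dz": 0, "ax": 0, "ay": 0, "az": 0, "hand": 0},
  {"dx": 0, "dy": 0, "dz": 0, "ax": 0, "ay": 0, "az": 0, "hand": 0},
])

```text
time_s: 7.55
eef_pos: [0.5746, 0.2853, 0.056]
tool_rot: [-0.704, 0.704, -0.068, 0.067]
force: [-5.9, -2.2, 12.2]
grip_width: 0.0001
```

Height stopped changing while the force rose to 12 N, so the tab is at its stop. I lift, go behind the rib and look.

Request:
send_rows([
  {"dx": 0, "dy": -0.8, "dz": 0, "ax": 0, "ay": 0, "az": 0, "hand": 0},
  {"dx": 0, "dy": -0.8, "dz": 0, "ax": 0, "ay": 0, "az": 0, "hand": 0},
  {"dx": 0, "dy": -0.8, "dz": 0, "ax": 0, "ay": 0, "az": 0, "hand": 0},
  {"dx": -0.9, "dy": 0, "dz": -0.7, "ax": 0, "ay": 0, "az": 0, "hand": 0},
  {"dx": -0.9, "dy": 0, "dz": -0.7, "ax": 0, "ay": 0, "az": 0, "hand": 0},
  {"dx": -0.9, "dy": 0, "dz": -0.7, "ax": 0, "ay": 0, "az": 0, "hand": 0},
  {"dx": -0.9, "dy": 0, "dz": -0.7, "ax": 0, "ay": 0, "az": 0, "hand": 0},
  {"dx": 0, "dy": 0, "dz": 0, "ax": 0, "ay": 0, "az": 0, "hand": 0},
  {"dx": 0, "dy": 0, "dz": 0, "ax": 0, "ay": 0, "az": 0, "hand": 0},
])

```text
time_s: 8.45
eef_pos: [0.473, 0.2337, 0.1135]
tool_rot: [0.704, -0.704, 0.067, -0.068]
force: [0.2, 0.2, 0.5]
grip_width: 0.0001
```

Run:
```python
from h import *
ctl(); c=grab('wrist','w2')
p=[RC@[-.004,.066]+TC]
P=np.array([pt(c,u,v) for v in range(0,420,2) for u in range(0,560,2) if c['depth'][v,u]>0])
L=(P[:,:2]-TC)@RC
for n,x0,x1,y0,y1 in(('tab',-.012,.004,.058,.074),('rib',-.067,-.063,.012,.028),('hookarea',-.008,-.002,.02,.04)):
    s=(L[:,0]>x0)&(L[:,0]<x1)&(L[:,1]>y0)&(L[:,1]<y1)&(P[:,2]<.09); print(n,s.sum(),np.median(P[s,2]) if s.any() else None)
```

```text
t 8.45 tcp in ctl mm [-94.  -3.] z 113.54925491120726 F [0.2 0.2 0.5]
tab 223 0.05638751349065152
rib 50 0.06798884438113206
hookarea 79 0.04539869331018401
```

View pics/w2.png

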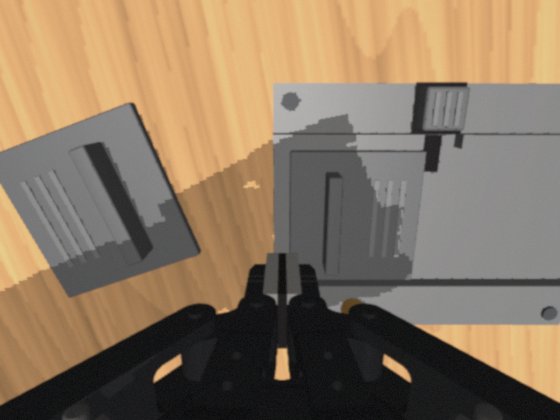

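The wrist picture shows the tab sunk, with its top at 56.4 mm by depth, and the hook slot at (432,155) now below the deck. The cover is still seated, its rib at (334,225). I descend behind the rib.

Request:
send_rows([
  {"dx": 0, "dy": 0.5, "dz": 0.12, "ax": 0, "ay": 0, "az": 0, "hand": 0},
  {"dx": 0, "dy": 0.5, "dz": 0, "ax": 0, "ay": 0, "az": 0, "hand": 0},
  {"dx": 0, "dy": 0.5, "dz": 0, "ax": 0, "ay": 0, "az": 0, "hand": 0},
  {"dx": 0, "dy": 0.5, "dz": 0, "ax": 0, "ay": 0, "az": 0, "hand": 0},
  {"dx": 0, "dy": 0.24, "dz": 0, "ax": 0, "ay": 0, "az": 0, "hand": 0},
  {"dx": 0, "dy": 0, "dz": 0, "ax": 0, "ay": 0, "az": 0, "hand": 0},
  {"dx": 0, "dy": 0, "dz": 0, "ax": 0, "ay": 0, "az": 0, "hand": 0},
])

```text
time_s: 9.2
eef_pos: [0.4735, 0.2366, 0.0578]
tool_rot: [-0.704, 0.704, -0.068, 0.068]
force: [0.2, -0.4, 0.3]
grip_width: 0.0001
```

```bash
python3 -c "
from h import *
ctl()"
```

```text
t 9.2 tcp in ctl mm [-94.2  -0.1] z 57.7651272330161 F [ 0.2 -0.4  0.3]
```

Request:
send_rows([
  {"dx": 0.2, "dy": 0, "dz": 0, "ax": 0, "ay": 0, "az": 0, "hand": 0},
  {"dx": 0.2, "dy": 0, "dz": 0, "ax": 0, "ay": 0, "az": 0, "hand": 0},
  {"dx": 0.2, "dy": 0, "dz": 0, "ax": 0, "ay": 0, "az": 0, "hand": 0},
  {"dx": 0.2, "dy": 0, "dz": 0, "ax": 0, "ay": 0, "az": 0, "hand": 0},
  {"dx": 0.2, "dy": 0, "dz": 0, "ax": 0, "ay": 0, "az": 0, "hand": 0},
  {"dx": 0.2, "dy": 0, "dz": 0, "ax": 0, "ay": 0, "az": 0, "hand": 0},
  {"dx": 0.2, "dy": 0, "dz": 0, "ax": 0, "ay": 0, "az": 0, "hand": 0},
  {"dx": 0.2, "dy": 0, "dz": 0, "ax": 0, "ay": 0, "az": 0, "hand": 0},
])

```text
time_s: 10.0
eef_pos: [0.5127, 0.2292, 0.0584]
tool_rot: [0.704, -0.704, 0.068, -0.067]
force: [-4.5, 0.7, 6.0]
grip_width: -0.0002
```

```bash
cat >> h.py <<'E'
def rib(n,f):
    ctl(); c=grab(n,f)
    P=np.array([pt(c,u,v) for v in range(420) for u in range(560) if c['depth'][v,u]>0])
    L=(P[:,:2]-TC)@RC*1000; s=(abs(L[:,0])<90)&(abs(L[:,1])<27)&(P[:,2]>.064)&(P[:,2]<.0715)
    t=(abs(L[:,0]+4)<8)&(abs(L[:,1]-66)<8)&(P[:,2]<.09)
    if s.any(): print('rib pts',s.sum(),'x pct',np.percentile(L[s,0],[2,10,50,90,98]).round(1))
    print('tab z',np.median(P[t,2]) if t.any() else None)
E
python3 -c "
from h import *
rib('wrist','w3')"
```

```text
t 10.0 tcp in ctl mm [-54.2   0.2] z 58.35524281717748 F [-4.5  0.7  6. ]
rib pts 1771 x pct [-66.2 -58.  -39.8 -35.9 -35.2]
tab z 0.056394357193794764
```

Run:
```python
from h import *
c=load('w3')
P=np.array([[pt(c,u,v) for u in range(560)] for v in range(420)])
L=(P[...,:2]-TC)@RC*1000
for xa in range(-70,20,6):
    s=(abs(L[...,0]-xa)<3)&(abs(L[...,1]-20)<16); print(xa,s.sum(),np.percentile(P[s][:,2]*1000,[10,50,90]).round(1) if s.any() else '')
```

```text
-70 3542 [ 40.2 133.  148.2]
-64 4382 [ 50.6 128.8 147.2]
-58 3937 [ 50.9 110.2 142.1]
-52 3981 [ 51.  113.3 142.4]
-46 4537 [ 51.  127.4 147. ]
-40 3947 [ 63.3 127.8 147.7]
-34 1926 [ 51.  109.3 141.1]
-28 2084 [ 50.6 110.  121.6]
-22 2653 [ 50.7 118.7 129.7]
-16 3526 [ 50.8 130.9 138.3]
-10 2882 [ 50.8 132.2 143.2]
-4 2344 [ 50.7 134.8 144.1]
2 1409 [ 50.5  51.6 142.5]
8 860 [50.2 51.  51.8]
14 662 [50.2 51.  51.7]
```

View pics/w3.png

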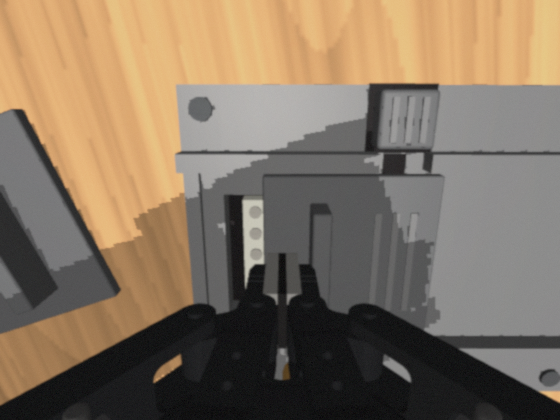

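The cover slides flat: its plate top reads 51 mm at both ends, and the bay's white terminals show at (255,230). I continue.

Request:
send_rows([
  {"dx": 0.2, "dy": 0, "dz": 0, "ax": 0, "ay": 0, "az": 0, "hand": 0},
  {"dx": 0.2, "dy": 0, "dz": 0, "ax": 0, "ay": 0, "az": 0, "hand": 0},
  {"dx": 0.2, "dy": 0, "dz": 0, "ax": 0, "ay": 0, "az": 0, "hand": 0},
  {"dx": 0.2, "dy": 0, "dz": 0, "ax": 0, "ay": 0, "az": 0, "hand": 0},
  {"dx": 0.2, "dy": 0, "dz": 0, "ax": 0, "ay": 0, "az": 0, "hand": 0},
  {"dx": 0.2, "dy": 0, "dz": 0, "ax": 0, "ay": 0, "az": 0, "hand": 0},
  {"dx": 0.2, "dy": 0, "dz": 0, "ax": 0, "ay": 0, "az": 0, "hand": 0},
  {"dx": 0.2, "dy": 0, "dz": 0, "ax": 0, "ay": 0, "az": 0, "hand": 0},
])

```text
time_s: 10.85
eef_pos: [0.5517, 0.2216, 0.0583]
tool_rot: [0.704, -0.704, 0.068, -0.067]
force: [-4.5, 0.6, 5.8]
grip_width: 0.0001
```

```bash
python3 -c "
from h import *
rib('wrist','w4')"
```

```text
t 10.85 tcp in ctl mm [-14.5   0.4] z 58.33911696470788 F [-4.5  0.6  5.8]
rib pts 1766 x pct [-26.4 -18.2  -0.1   3.8   4.6]
tab z 0.056362017527471664
```

Request:
send_rows([
  {"dx": 0.2, "dy": 0, "dz": 0, "ax": 0, "ay": 0, "az": 0, "hand": 0},
  {"dx": 0.2, "dy": 0, "dz": 0, "ax": 0, "ay": 0, "az": 0, "hand": 0},
  {"dx": 0.2, "dy": 0, "dz": 0, "ax": 0, "ay": 0, "az": 0, "hand": 0},
  {"dx": 0.15, "dy": 0, "dz": 0, "ax": 0, "ay": 0, "az": 0, "hand": 0},
  {"dx": 0.1, "dy": 0, "dz": 0, "ax": 0, "ay": 0, "az": 0, "hand": 0},
  {"dx": 0.05, "dy": 0, "dz": 0, "ax": 0, "ay": 0, "az": 0, "hand": 0},
  {"dx": 0, "dy": 0, "dz": 0, "ax": 0, "ay": 0, "az": 0, "hand": 0},
  {"dx": 0, "dy": 0, "dz": 0, "ax": 0, "ay": 0, "az": 0, "hand": 0},
])

```text
time_s: 11.7
eef_pos: [0.574, 0.2173, 0.0583]
tool_rot: [0.704, -0.704, 0.068, -0.067]
force: [-4.2, 1.2, 5.4]
grip_width: -0.0001
```

Request:
send_rows([
  {"dx": -0.3, "dy": 0, "dz": 0, "ax": 0, "ay": 0, "az": 0, "hand": 0},
  {"dx": -0.4, "dy": 0, "dz": 0, "ax": 0, "ay": 0, "az": 0, "hand": 0},
  {"dx": 0, "dy": -0.5, "dz": 0, "ax": 0, "ay": 0, "az": 0, "hand": 0},
  {"dx": 0, "dy": -1, "dz": 0, "ax": 0, "ay": 0, "az": 0, "hand": 0},
  {"dx": 0, "dy": -1, "dz": 0, "ax": 0, "ay": 0, "az": 0, "hand": 0},
  {"dx": 0, "dy": -1, "dz": 0, "ax": 0, "ay": 0, "az": 0, "hand": 0},
  {"dx": -0.5, "dy": -1, "dz": -0.9, "ax": 0, "ay": 0, "az": 0, "hand": 0},
  {"dx": -0.5, "dy": -1, "dz": -0.9, "ax": 0, "ay": 0, "az": 0, "hand": 0},
  {"dx": 0, "dy": 0, "dz": -1, "ax": 0, "ay": 0, "az": 0, "hand": 0},
  {"dx": 0, "dy": 0, "dz": -1, "ax": 0, "ay": 0, "az": 0, "hand": 0},
])

```text
time_s: 12.7
eef_pos: [0.5145, 0.1314, 0.1976]
tool_rot: [0.704, -0.704, 0.066, -0.069]
force: [0.2, 0.4, -0.2]
grip_width: 0.0005
```

Request:
send_rows([
  {"dx": 0, "dy": 0, "dz": -1, "ax": 0, "ay": 0, "az": 0, "hand": 0},
  {"dx": 0, "dy": 0, "dz": 0, "ax": 0, "ay": 0, "az": 0, "hand": 0},
  {"dx": 0, "dy": 0, "dz": 0, "ax": 0, "ay": 0, "az": 0, "hand": 0},
])

```text
time_s: 13.0
eef_pos: [0.5096, 0.1072, 0.196]
tool_rot: [0.704, -0.704, 0.068, -0.069]
force: [-0.0, -0.5, 0.0]
grip_width: -0.0003
```

```bash
python3 -c "
from h import *
rib('wrist','w5')"
```

```text
t 13.0 tcp in ctl mm [ -33.7 -120. ] z 195.99547531512025 F [-0.  -0.5  0. ]
rib pts 879 x pct [19.6 19.9 23.2 26.5 27.4]
tab z None
```

View pics/w5.png

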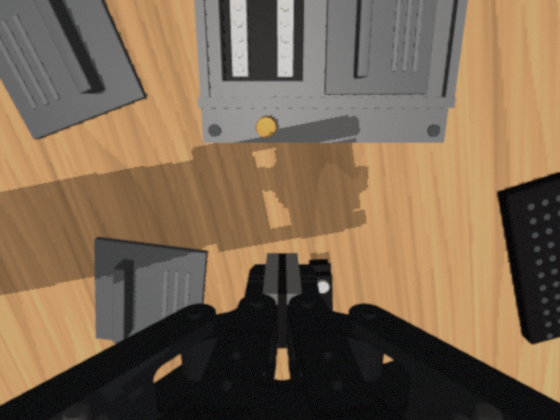

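The bay is fully open, with the terminals at (240,35) and (285,35). The rib sits at 19.5–27.4 mm, so the cover origin is at about +38.5 mm, and the spacer is still standing at (266,126). One last numeric check on the tab and the cover's sideways position and flatness, then I hand in.

Run:
```python
from h import *
rib('top','t9'); c=load('w5')
P=np.array([pt(c,u,v) for v in range(260) for u in range(560)]); L=(P[:,:2]-TC)@RC*1000
for n,x,y in(('front',70,-20),('back',5,-20),('right',45,-36),('left',45,15)):
    s=(abs(L[:,0]-x)<5)&(abs(L[:,1]-y)<4); print(n,s.sum(),(np.median(P[s,2])*1000).round(2) if s.any() else None)
print('cover right front/back corner', *[((RC.T@(onz(c,u,v,.051)[:2]-TC))*1000).round(1) for u,v in((429,94),(326,94))])
manip.sign_off(); print('signed off')
```

```text
t 13.05 tcp in ctl mm [ -33.7 -119.6] z 195.86988804056674 F [ 0.2 -0.   0. ]
rib pts 13 x pct [22.4 23.1 26.5 29.3 29.4]
tab z 0.05580110846013111
front 140 51.21
back 145 50.83
right 140 50.81
left 161 50.87
cover right front/back corner [ 80.8 -41.7] [  0.2 -41.7]
the job is handed in; nothing more can be done
signed off
```

The terminal bay is open and the job is handed in at about 13 s of the 42 s allowed. I pressed the tab down with the shut fingertips until the height stopped changing at 56 mm while the force rose to 12 N. I then pushed the cover by its rib along the guides and backed the arm away.

- **Cover position:** its origin is at about +38 to +40 mm along the controller's x, with 20 to 58 mm allowed. The rib and the plate corners differ by about 2 mm. Sideways it is within about 1 mm of the middle line.
- **Cover flatness:** the plate top read 50.8 to 51.2 mm at all four spots I checked, so it lies flat on the deck.
- **Tab:** its top is at about 56 mm, which is roughly 9 mm of travel, so it is still in.
- **Other things:** the spacer is still standing and the last force reading on the tool was near zero. I did not re-measure the other loose things one by one; the arm's path stayed clear of them.

No check failed. During the push there was an unexpected upward force of about 6 N on the tool. It went away when I backed off, and the cover stayed flat in the check made during the push.

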